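Nest the empty sample tubs on the tray

ROBOT

A 6-joint arm with a two-finger parallel gripper is mounted at the origin on the work surface. World frame = base frame: x ahead of the robot, y to its left, z up, the work surface at z = 0. Lengths are in mm, angles in rad, forces in N, time in s.
With the tool pointing down it reaches from about 350 to 975 mm from the base axis. Payload 7.1 kg.
Tool frame: the origin (TCP) lies midway between the tips of the shut fingers; the grasp point (between the pads) lies 19 mm behind it; z points along the fingers, y is the line along which they close (so a half turn about z gives the same grasp; the last joint's range is limited). The gripper opens to 88 mm and grips with 3 to 60 N. Pads are 20 mm wide; open, the fingers measure 115 mm over their backs; the gripper's body (75 mm by 178 mm) begins 61 mm behind the grasp point.
Start: joints at [-1.236, 0.423, 1.63, -0, 1.089, -0.019], TCP at [216.557, -586.266, 222.675] pointing down, gripper open.
Joint ranges: [-3, 3], [-0.9, 2.11], [0.09, 2.58], [-1.31, 4.45], [0.11, 2.69], [-2.54, 2.54]. Speed limits (rad/s): [2.39, 2.39, 3.01, 3.14, 3.14, 3.14].

INTERFACE

Orientations are given as a rotation vector (axis times angle).
In Python, from workcell import get_obs, get_image, camera_params, close_job gives the robot as it stands.
- The arm moves only by the shell command python3 -m creep 'ROWS' [OPENING]. ROWS is a JSON object of lists of equal length, an entry for each row: "delta_pos": the shift along the tool's x, y, z in m, a list of three; "twist": the turn, a rotation vector about the tool's x, y, z in degrees, a list of three. A call has 1 to 20 rows; each row shifts and turns the commanded pose from where the row before left it, along the tool's axes as they then stand; what a row does not reach is not made up. A row lasts 1/12 s, in which the tool goes at most 41.7 mm and 7.16 degrees, less where a joint would pass 70% of its speed; a pose out of reach is approached as far as the arm can. A call with a gripper value outside its range is refused whole. OPENING is the opening, from 0 (shut) to 1 (fully open), set as the call begins (- or left out, the last holds). The fingers move at their own pace and stop on an object; the grip force is fixed at half the most. Time passes only in rows, so rows that do not move let the fingers close. It gives the time, the measured TCP pose, the force, the opening and the grip force at its end, in the units of the state.
- get_obs(): the state, without advancing time (a new reading comes with each control period).
- get_image(name): name is "side" or "top" or "wrist"; returns (picture, depth): 400x640x3 uint8, red, green, blue; 400x640 float32, mm along the optical axis (not along the pixel's ray), 0 where there is no reading.
- camera_params(name): a dict with "camera_matrix" (3x3 intrinsics, pixels), "k1" (the pictures are not rectified: a ray, as slopes to the right and down, at radius r is drawn at 1 + k1 r^2 times it, then the intrinsics apply), "extrinsics" (4x4, takes a point from camera to world coordinates). Camera axes: x right, y down, z forward; pixel columns grow to the right and rows downward; lengths in mm; the calibration is good to about 2 mm. A picture is of the moment at which its call begins: read the wrist's pose just before it. camera_params takes no time and is no camera call; for the wrist camera it gives the pose at the moment of the call.
- close_job(): hands the job in; it is judged then, once.
The state is a dict: "t": time; "qpos": joint angles; "qvel": joint speeds; "joint_torque": joint torques, N m; "ee_pos": TCP position; "orientation": TCP orientation; "ft_force": force on the tool from outside, world axes, zero at the start; "moment": the same for the moment, N m; "width": finger opening in mm; "grasp_force": force on a finger pad.
Only numpy, scipy, OpenCV 4.12 (cv2) and the standard library are available. Lean on these libraries where they do the work, as an engineer would, in place of code of your own. Each camera call takes 0.05 s, during which the arm holds its last target. There are 200 camera calls.

TASK

Put the two empty sample tubs that stand on the bench into the empty tub on the steel tray, one after the other or together, so that all three are fully nested in one upright stack standing in the tray. Leave the tub that still holds a concrete core, the paver, the brick and the white compartment box where they are.

Things in the scene. Friction and masses are not known exactly. Their poses are not given: they have to be found in the camera images.
- tub_a: Loose empty open tub of grey-green plastic, upright, about 60 g. All four tubs are alike: 106 mm high; tapered body (outer radius 17 mm at the foot, 28 mm at 74 mm height), above it a straight collar of 68 mm outer diameter from 74 mm to the rim at 106 mm; mouth 60 mm wide; collar wall 4, body wall 2.5, floor 5 mm thick. Origin: centre of the underside; z up its axis.
- tub_b: The other loose empty tub on the bench. Same shape and size as tub_a; origin at the centre of the underside, z up. A tub put in another goes down until its collar sits on the lower one's rim: 32 mm higher than the lower tub, with 1 to 2 mm of play all round; the upper collar stays fully exposed.
- tub_home: The empty tub that stands loose in the steel tray, bottom of the stack to be made; its foot is 5 mm above the bench. Same shape and size as tub_a; origin at the centre of the underside, z up.
- tray: Shallow square steel tray, 130 x 130 mm, 20 mm high, walls and floor 5 mm thick, fixed to the bench. Origin: centre of its underside; x and y along its sides.
- tub_full: Bystander: a tub on the bench in which a concrete core stands, to be left alone. Same shape and size as tub_a; origin at the centre of the underside, z up.
- core: Bystander: grey concrete core, 26 mm in diameter and 120 mm long, standing loose in tub_full; it shows about 19 mm above the rim, to 125 mm above the bench. Origin: centre of its underside, z up along it.
- paver: Bystander: grey concrete paver, 100 x 100 x 60 mm high, loose on the bench between the robot and the tubs. Origin: centre of the underside.
- brick: Bystander: red-brown piece of brick, 100 x 60 x 50 mm high, loose on the left of the bench. Origin: centre of the underside; x along its length.
- sample_box: Bystander: open white plastic box with eight compartments, 90 x 200 x 45 mm high, loose at the far side of the bench. Origin: centre of the underside; y along its length.
There are look-alikes about, which are no part of the job. What is shaped like the tub_home but blue or pink is not meant.

How it is judged:
By the outcome, as a careful person would: the job done as asked, in the order asked, and still so for the second after the job is handed in, with the robot touching nothing.
It also fails if it takes over 64 s, if anything falls off the work surface, if the arm or the gripper's body presses on something with over 40 N, if the wrist force passes 120 N, or if a joint passes its speed limit or range.

## Working session

There is one attempt and no reset: what is moved stays moved. The work goes in short steps, Python scripts to look and compute and a shell command to move; the robot and the scene stay as the last step left them, time stands still between calls to the robot, and variables do not carry over. Pictures are saved under pics/ and viewed, at most 10 in all, crops included, and the job is handed in when it is done.

```bash
ls; mkdir -p pics; cat > h.py <<'E'
import numpy as np, cv2
from workcell import get_obs,get_image,camera_params
def snap(n,f):
    P=camera_params(n); im,d=get_image(n)
    cv2.imwrite(f'pics/{f}.png',im[:,:,::-1]); np.savez(f'{f}.npz',im=im,d=d,K=P['camera_matrix'],k1=P['k1'],T=P['extrinsics'])
def load(f):
    return dict(np.load(f'{f}.npz'))
def slopes(S,uv):
    K=np.array(S['K']);k=float(S['k1'])
    return cv2.undistortPoints(np.array(uv,float).reshape(-1,1,2),K,np.array([k,0,0,0,0.])).reshape(-1,2)
def plane(S,uv,z):
    s=slopes(S,uv);T=np.array(S['T']);r=np.c_[s,np.ones(len(s))]@T[:3,:3].T;o=T[:3,3]
    return o+r*((z-o[2])/r[:,2])[:,None]
def cloud(S):
    h,w=S['d'].shape;v,u=np.mgrid[:h,:w];s=slopes(S,np.c_[u.ravel(),v.ravel()]);T=np.array(S['T'])
    d=S['d'].ravel()[:,None]
    p=(np.c_[s,np.ones(len(s))]*d)@T[:3,:3].T+T[:3,3]; p[d[:,0]==0]=np.nan
    return p.reshape(h,w,3)
E
python3 - <<'E'
from h import *
snap('top','top0');snap('side','side0')
for f in('top0','side0'):
    S=load(f);print(S['T'].round(3),S['K'],S['k1'])
print(get_obs())
E
```

```text
pics
[[ 7.00000e-03 -9.97000e-01  7.10000e-02  4.99556e+02]
 [-1.00000e+00 -8.00000e-03 -1.20000e-02  2.46020e+01]
 [ 1.20000e-02 -7.10000e-02 -9.97000e-01  1.23909e+03]
 [ 0.00000e+00  0.00000e+00  0.00000e+00  1.00000e+00]] [[451.68605451   0.         327.73778265]
 [  0.         451.68605451 197.89253589]
 [  0.           0.           1.        ]] 0.045200369929944056
[[ 9.94000e-01 -4.00000e-02  1.00000e-01  4.79764e+02]
 [-1.06000e-01 -5.37000e-01  8.37000e-01 -8.15225e+02]
 [ 2.00000e-02 -8.43000e-01 -5.38000e-01  5.60845e+02]
 [ 0.00000e+00  0.00000e+00  0.00000e+00  1.00000e+00]] [[384.40578639   0.         314.82728491]
 [  0.         384.40578639 200.5269206 ]
 [  0.           0.           1.        ]] 0.020320140623002
{'t': 0.1, 'qpos': array([-1.23598444e+00,  4.23742778e-01,  1.63060588e+00,  1.53701980e-05,
        1.08861069e+00, -1.90146167e-02]), 'qvel': array([-0.00044193, -0.00145597, -0.00183479,  0.00073466, -0.00042033,
        0.00107261]), 'joint_torque': array([-4.06411446e-04, -5.45610631e+01, -2.74323338e+01,  6.44657621e-02,
        1.88146188e-02, -8.70776091e-06]), 'ee_pos': array([ 216.41026396, -585.80104659,  221.99597215]), 'orientation': array([-3.09122872e+00, -5.52645748e-01,  3.16316512e-04]), 'ft_force': array([-0.08084808,  0.20744784,  0.3906191 ]), 'moment': array([ 0.00017824, -0.00413787,  0.02842338]), 'grasp_force': 0.0, 'width': 87.75638751901671}
```

View pics/top0.png

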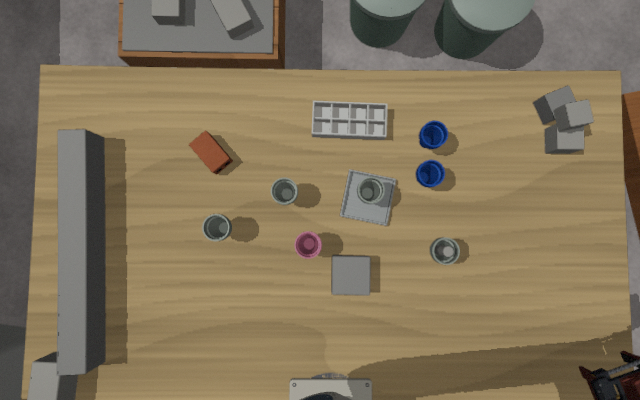

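View pics/side0.png

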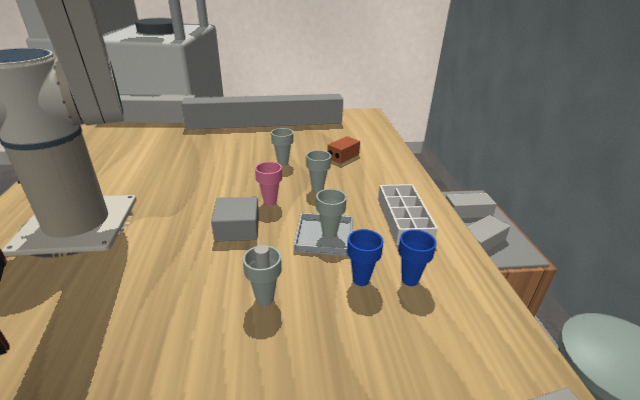

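The top view shows the loose tubs at (217,228) and (285,191). The home tub is in the tray at (370,190), and the full tub with its core is at (445,250). The pink tub (308,245) and the blue tubs (430,150) are look-alikes. In the side view the loose tubs are at (282,140) and (318,165), home at (331,210), and full at (262,270).

```bash
python3 - <<'E'
from h import *
seeds=dict(a=(217,228),b=(285,191),home=(370,190),full=(445,250),pink=(308,245),blue1=(430,174),blue2=(433,135))
sides=dict(a=(282,134),b=(318,158),home=(331,200),full=(262,258),pink=(269,170),blue1=(365,240),blue2=(417,240))
def fit(pts):
    c,r=cv2.minEnclosingCircle(pts.astype(np.float32)); return np.r_[c,r]
for f,ss in(('top0',seeds),('side0',sides)):
    S=load(f);C=cloud(S)
    for n,(u,v) in ss.items():
        z0=111 if n=='home' else 106
        c=C[v-25:v+26,u-25:u+26].reshape(-1,3); c=c[np.isfinite(c[:,0])]
        m=abs(c[:,2]-z0)<4
        p=c[m]
        if len(p)<6: print(f,n,'few',len(p));continue
        # keep near the median, then algebraic circle via cv2 ellipse/enclosing
        p=p[np.linalg.norm(p[:,:2]-np.median(p[:,:2],0),axis=1)<60]
        e=cv2.fitEllipse(p[:,:2].astype(np.float32))
        print(f,n,len(p),'z %.1f'%np.median(p[:,2]),'encl',fit(p[:,:2]).round(1),'ell',np.round(e[0],1),np.round(e[1],1))
S=load('top0');C=cloud(S)
# obstacles
for n,(u,v) in dict(paver=(351,275),brick=(210,152),box=(350,119)).items(): print(n,C[v,u].round(1))
print('table',np.nanmedian(C[300:330,200:280,2]))
print(plane(S,[(v) for v in seeds.values()],106).round(1))
P=camera_params('wrist');print(P['extrinsics'].round(3))
E
```

```text
top0 a 131 z 105.7 encl [505.1 290.6  34.7] ell [505.4 290.2] [63.7 66.5]
top0 b 127 z 106.1 encl [599.3 122.7  34. ] ell [599.1 122.6] [63.9 64.1]
top0 home 124 z 110.8 encl [603.  -95.9  34. ] ell [602.8 -96. ] [63.9 64.4]
top0 full 155 z 105.7 encl [ 449.8 -284.4   33.7] ell [ 449.6 -284.4] [62.7 63.3]
top0 pink 121 z 106.3 encl [464.1  61.2  33.9] ell [464.2  61.3] [63.9 64.2]
top0 blue1 128 z 105.8 encl [ 646.9 -249.2   35.3] ell [ 647.  -248.7] [63.8 66.4]
top0 blue2 147 z 105.9 encl [ 728.7 -256.3   51.9] ell [ 738.7 -257.9] [59.4 97.5]
side0 a 66 z 104.0 encl [503.7 289.7  36.3] ell [504.  288.4] [63. 66.]
side0 b 100 z 104.3 encl [597.7 120.8  35. ] ell [596.9 120. ] [63.1 64.5]
side0 home 150 z 109.9 encl [602.  -98.8  35.1] ell [600.5 -99.4] [64.  64.2]
side0 full 278 z 105.2 encl [ 449.1 -285.8   34.8] ell [ 449.5 -285.5] [63.5 63.9]
side0 pink 104 z 104.7 encl [461.7  58.5  34.9] ell [462.   58.5] [63.3 64.4]
side0 blue1 215 z 105.0 encl [ 644.5 -251.    34.8] ell [ 644.7 -251.6] [63.7 64.4]
side0 blue2 228 z 105.1 encl [ 745.8 -259.5   35.2] ell [ 745.7 -260.3] [64.7 65.5]
paver [384.  -51.   56.6]
brick [703.2 322.2  50.8]
box [798.5 -48.   39.5]
table -0.26397825970957456
[[ 503.   286.4  106. ]
 [ 596.8  118.9  106. ]
 [ 601.   -95.1  106. ]
 [ 452.3 -282.   106. ]
 [ 462.1   59.7  106. ]
 [ 642.8 -246.6  106. ]
 [ 742.5 -254.9  106. ]]
[[ 3.46000e-01 -9.05000e-01 -2.46000e-01  2.82759e+02]
 [-9.38000e-01 -3.34000e-01 -9.00000e-02 -5.60589e+02]
 [-1.00000e-03  2.62000e-01 -9.65000e-01  3.84377e+02]
 [ 0.00000e+00  0.00000e+00  0.00000e+00  1.00000e+00]]
```

```bash
python3 -m creep '{"delta_pos":[[0,0,0],[0,0,0],[0,0,0],[0,0,0],[0,0,0],[0,0,0],[0,0,0],[0,0,0],[0,0,0],[0,0,0],[0,0,0],[0,0,0]],"twist":[[0,0,-7],[0,0,-7],[0,0,-7],[0,0,-7],[0,0,-7],[0,0,-7],[0,0,-7],[0,0,-7],[0,0,-7],[0,0,-6.8],[0,0,0],[0,0,0]]}' 1
```

```text
t: 1.1
ee_pos: [216.5, -586.1, 222.4]
orientation: [-2.224, -2.218, -0.0]
ft_force: [0.3, -0.8, 0.3]
width: 87.8
grasp_force: 0.0
```

```bash
python3 -m creep '{"delta_pos":[[0.0295,0.0159,0],[0.0295,0.0159,0],[0.0295,0.0159,0],[0.0295,0.0159,0],[0.0295,0.0159,0],[0.0295,0.0159,0],[0.0295,0.0159,0],[0.0295,0.0159,0],[0.0295,0.0159,0],[0.0295,0.0159,0],[0.0295,0.0159,0],[0.0295,0.0159,0],[0.0295,0.0159,0],[0.0295,0.0159,0],[0.0295,0.0159,0],[0.0295,0.0159,0],[0.0295,0.0159,0],[0.0295,0.0159,0],[0.0295,0.0159,0],[0.0295,0.0159,0]],"twist":[[0,0,0],[0,0,0],[0,0,0],[0,0,0],[0,0,0],[0,0,0],[0,0,0],[0,0,0],[0,0,0],[0,0,0],[0,0,0],[0,0,0],[0,0,0],[0,0,0],[0,0,0],[0,0,0],[0,0,0],[0,0,0],[0,0,0],[0,0,0]]}' 1
python3 -m creep '{"delta_pos":[[0.0295,0.0159,0],[0.0295,0.0159,0],[0.0295,0.0159,0],[0.0295,0.0159,0],[0,0,0],[0,0,0],[0,0,0]],"twist":[[0,0,0],[0,0,0],[0,0,0],[0,0,0],[0,0,0],[0,0,0],[0,0,0]]}' 1
cat > w.py <<'E'
import sys
from h import *
f=sys.argv[1]; z0=float(sys.argv[2]); o=get_obs(); snap('wrist',f); S=load(f); C=cloud(S); tc=o['ee_pos']
m=(abs(C[...,2]-z0)<4)&(np.linalg.norm(C[...,:2]-tc[:2],axis=2)<60); p=C[m]
(c,r)=cv2.minEnclosingCircle(p[:,:2].astype(np.float32)); e=cv2.fitEllipse(p[:,:2].astype(np.float32))
print(len(p),'z',np.median(p[:,2]).round(1),'encl',np.round(c,1),round(r,1),'ell',np.round(e[0],1),np.round(e[1],1),'tcp',tc.round(1))
# rim contour, cast to plane
E
python3 w.py wb1 106
```

```text
t: 2.77
ee_pos: [534.3, 5.8, 222.7]
orientation: [2.224, 2.218, 0.0]
ft_force: [1.0, -0.0, 0.5]
width: 87.9
grasp_force: 0.0
t: 3.35
ee_pos: [596.6, 121.9, 222.2]
orientation: [-2.221, -2.221, 0.002]
ft_force: [-0.2, -0.3, -0.5]
width: 87.8
grasp_force: 0.0
1033 z 106.0 encl [597.6 123. ] 34.0 ell [597.5 123.4] [63.6 63.8] tcp [596.6 121.9 222.2]
```

View pics/wb1.png

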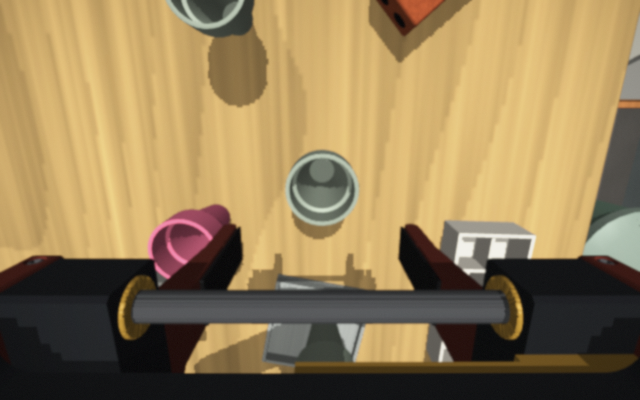

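The wrist view shows the loose tub's rim centred at (322,188) between the fingers. It agrees with the top view, so I'll descend.

```bash
python3 -m creep '{"delta_pos":[[0.001,0.001,0],[0,0,0.014],[0,0,0.014],[0,0,0.014],[0,0,0.014],[0,0,0.014],[0,0,0.014],[0,0,0.014],[0,0,0.014],[0,0,0.014],[0,0,0.014],[0,0,0.003],[0,0,0],[0,0,0]],"twist":[[0,0,0],[0,0,0],[0,0,0],[0,0,0],[0,0,0],[0,0,0],[0,0,0],[0,0,0],[0,0,0],[0,0,0],[0,0,0],[0,0,0],[0,0,0],[0,0,0]]}' 1
python3 -m creep '{"delta_pos":[[0,0,0],[0,0,0],[0,0,0],[0,0,0],[0,0,0],[0,0,0],[0,0,0],[0,0,0]],"twist":[[0,0,0],[0,0,0],[0,0,0],[0,0,0],[0,0,0],[0,0,0],[0,0,0],[0,0,0]]}' 0.6
```

```text
t: 4.57
ee_pos: [598.5, 122.7, 80.2]
orientation: [2.221, 2.221, 0.0]
ft_force: [-0.4, -0.5, 0.0]
width: 87.6
grasp_force: 0.0
t: 5.23
ee_pos: [598.7, 123.4, 80.4]
orientation: [2.22, 2.223, 0.001]
ft_force: [-0.8, -0.5, 4.9]
width: 67.4
grasp_force: 30.0
```

```bash
python3 -m creep '{"delta_pos":[[0,0,-0.005],[0,0,-0.015],[0,0,-0.02],[0,0,-0.02],[0,0,-0.02],[0,0,-0.02],[0,0,-0.02],[0,0,-0.02],[0,0,-0.005],[0,0,0],[0,0,0]],"twist":[[0,0,0],[0,0,0],[0,0,0],[0,0,0],[0,0,0],[0,0,0],[0,0,0],[0,0,0],[0,0,0],[0,0,0],[0,0,0]]}'
python3 -m creep '{"delta_pos":[[-0.01,0.004,0],[-0.02,0,0],[-0.02,0,0],[-0.02,0,0],[-0.02,0,0],[-0.02,0,0],[-0.02,0,0],[-0.02,0,0],[-0.02,0,0],[-0.02,0,0],[-0.02,0,0],[-0.02,0,0],[-0.02,0,0],[-0.02,0,0],[-0.02,0,0],[-0.02,0,0],[-0.01,0,0],[-0.01,0,0],[0,0,0],[0,0,0]],"twist":[[0,0,0],[0,0,0],[0,0,0],[0,0,0],[0,0,0],[0,0,0],[0,0,0],[0,0,0],[0,0,0],[0,0,0],[0,0,0],[0,0,0],[0,0,0],[0,0,0],[0,0,0],[0,0,0],[0,0,0],[0,0,0],[0,0,0],[0,0,0]]}'
cat > w2.py <<'E'
import sys
from h import *
# find ring near given xy at height z0 in wrist image
f,x,y,z0=sys.argv[1],*map(float,sys.argv[2:5]); o=get_obs(); snap('wrist',f); S=load(f); C=cloud(S)
def ring(z0,x,y):
    m=(abs(C[...,2]-z0)<4)&(np.linalg.norm(C[...,:2]-[x,y],axis=2)<50); p=C[m][:,:2].astype(np.float32)
    if len(p)<10: return print(z0,'few',len(p))
    (c,r)=cv2.minEnclosingCircle(p); e=cv2.fitEllipse(p); print(z0,len(p),'encl',np.round(c,1),round(r,1),'ell',np.round(e[0],1),np.round(e[1],1))
ring(z0,x,y); t=o['ee_pos']; print('tcp',t.round(1)); ring(t[2]+27,t[0],t[1])
E
python3 w2.py wh1 602 -97 111
```

```text
t: 6.15
ee_pos: [597.8, 123.2, 224.0]
orientation: [-2.22, -2.223, 0.001]
ft_force: [-0.8, 0.6, -2.1]
width: 67.7
grasp_force: 30.0
t: 7.82
ee_pos: [602.4, -206.8, 224.0]
orientation: [-2.22, -2.221, 0.0]
ft_force: [-0.3, 0.8, -0.3]
width: 67.5
grasp_force: 30.0
111.0 1397 encl [601.2 -96.8] 34.0 ell [601.2 -96.9] [63.6 63.8]
tcp [ 602.4 -206.8  224. ]
251.03609803600838 3049 encl [ 601.7 -198.6] 43.1 ell [ 601.8 -206.1] [62.6 69. ]
```

View pics/wh1.png

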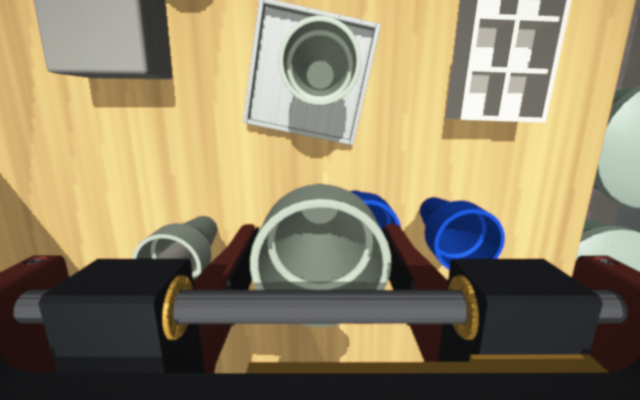

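The held tub's rim is at (320,245) and home's rim at (319,60). Home comes out at (601.2,-96.8), consistent with the top view.

```bash
python3 -m creep '{"delta_pos":[[0.01,-0.001,0],[0.02,0,0],[0.02,0,0],[0.02,0,0],[0.02,0,0],[0.01,0,0],[0.01,0,0],[0,0,0],[0,0,0],[0,0,0]],"twist":[[0,0,0],[0,0,0],[0,0,0],[0,0,0],[0,0,0],[0,0,0],[0,0,0],[0,0,0],[0,0,0],[0,0,0]]}'
python3 -m creep '{"delta_pos":[[0,0,0.01],[0,0,0.01],[0,0,0.01],[0,0,0.01],[0,0,0.01],[0,0,0.01],[0,0,0.01],[0,0,0.01],[0,0,0.005],[0,0,0.005],[0,0,0],[0,0,0]],"twist":[[0,0,0],[0,0,0],[0,0,0],[0,0,0],[0,0,0],[0,0,0],[0,0,0],[0,0,0],[0,0,0],[0,0,0],[0,0,0],[0,0,0]]}'
python3 - <<'E'
from h import *
print(get_obs()['moment'])
E
```

```text
t: 8.7
ee_pos: [601.6, -97.2, 224.7]
orientation: [2.22, 2.223, -0.0]
ft_force: [0.4, 0.1, -1.0]
width: 67.6
grasp_force: 30.0
t: 9.7
ee_pos: [601.7, -96.8, 134.6]
orientation: [-2.22, -2.223, 0.0]
ft_force: [0.5, 0.7, -0.4]
width: 67.5
grasp_force: 30.0
[-0.09417131 -0.06029515 -0.0200777 ]
```

```bash
python3 -m creep '{"delta_pos":[[0,0,0.004],[0,0,0.004],[0,0,0.003],[0,0,0.003],[0,0,0],[0,0,0]],"twist":[[0,0,0],[0,0,0],[0,0,0],[0,0,0],[0,0,0],[0,0,0]]}'
python3 -m creep '{"delta_pos":[[0,0,0.001],[0,0,0.001],[0,0,0],[0,0,0]],"twist":[[0,0,0],[0,0,0],[0,0,0],[0,0,0]]}'

```

```text
t: 10.2
ee_pos: [601.5, -96.8, 120.5]
orientation: [-2.22, -2.223, 0.0]
ft_force: [0.2, -0.7, -0.7]
width: 67.6
grasp_force: 30.0
t: 10.53
ee_pos: [601.6, -96.8, 118.7]
orientation: [2.22, 2.223, 0.0]
ft_force: [0.4, 0.1, -0.4]
width: 68.2
grasp_force: 30.0
```

```bash
python3 -m creep '{"delta_pos":[[0,0,0.001],[0,0,0.0005],[0,0,0],[0,0,0]],"twist":[[0,0,0],[0,0,0],[0,0,0],[0,0,0]]}'
python3 -m creep '{"delta_pos":[[0,0,0],[0,0,0],[0,0,0],[0,0,0],[0,0,0],[0,0,0]],"twist":[[0,0,0],[0,0,0],[0,0,0],[0,0,0],[0,0,0],[0,0,0]]}' 1
python3 -m creep '{"delta_pos":[[0,0,-0.005],[0,0,-0.015],[0,0,-0.02],[0,0,-0.02],[0,0,-0.02],[0,0,-0.02],[0,0,-0.02],[0,0,0],[0,0,0]],"twist":[[0,0,0],[0,0,0],[0,0,0],[0,0,0],[0,0,0],[0,0,0],[0,0,0],[0,0,0],[0,0,0]]}'
python3 w2.py wh2 602 -97 143
```

```text
t: 10.87
ee_pos: [601.9, -96.8, 117.5]
orientation: [2.22, 2.222, 0.001]
ft_force: [0.7, 0.1, 2.2]
width: 67.9
grasp_force: 30.0
t: 11.37
ee_pos: [601.5, -96.8, 117.1]
orientation: [-2.22, -2.223, 0.0]
ft_force: [-0.4, -0.1, 0.0]
width: 87.7
grasp_force: 0.0
t: 12.12
ee_pos: [602.2, -96.9, 238.4]
orientation: [2.219, 2.221, 0.002]
ft_force: [-0.0, 0.8, -0.6]
width: 87.8
grasp_force: 0.0
143.0 1208 encl [601.1 -97.1] 34.0 ell [601.1 -96.6] [63.6 63.8]
tcp [602.2 -96.9 238.4]
265.42951436823654 575 encl [602.2 -87.7] 48.5 ell [601.5 -97.7] [75.1 87.1]
```

View pics/wh2.png

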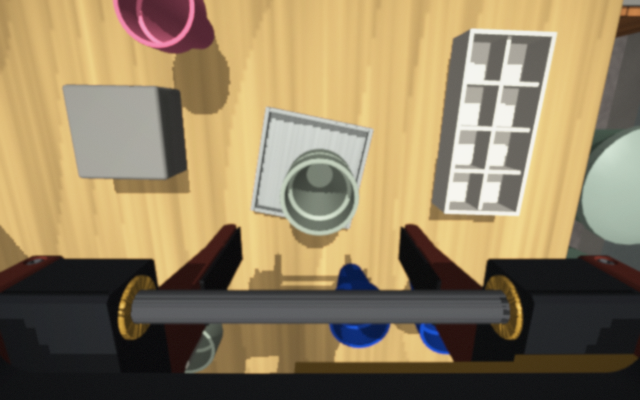

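The tub is fully nested: its rim ring is at (320,195), measured at z≈143 and centred on (601,-97). Next is the second tub.

```bash
python3 -m creep '{"delta_pos":[[0.01,-0.002,0],[0.02,-0.005,0],[0.02,-0.005,0],[0.021,-0.005,0],[0.021,-0.005,0],[0.021,-0.005,0],[0.021,-0.005,0],[0.021,-0.006,0],[0.021,-0.006,0],[0.021,-0.006,0],[0.021,-0.006,0],[0.021,-0.006,0],[0.021,-0.006,0],[0.021,-0.006,0],[0.021,-0.006,0],[0.021,-0.005,0],[0.021,-0.005,0],[0.021,-0.005,0],[0.021,-0.003,0],[0.001,0,0]],"twist":[[0,0,0],[0,0,0],[0,0,0],[0,0,0],[0,0,0],[0,0,0],[0,0,0],[0,0,0],[0,0,0],[0,0,0],[0,0,0],[0,0,0],[0,0,0],[0,0,0],[0,0,0],[0,0,0],[0,0,0],[0,0,0],[0,0,0],[0,0,0]]}' 1
python3 -m creep '{"delta_pos":[[0,0,0.01],[0,0,0.006],[0,0,0],[0,0,0]],"twist":[[0,0,0],[0,0,0],[0,0,0],[0,0,0]]}'
python3 w.py wa1 106
```

```text
t: 13.83
ee_pos: [501.4, 293.0, 235.7]
orientation: [-2.216, -2.225, 0.002]
ft_force: [0.2, -0.9, 0.6]
width: 87.8
grasp_force: 0.0
t: 14.17
ee_pos: [502.5, 288.9, 219.9]
orientation: [-2.221, -2.221, 0.004]
ft_force: [0.9, 0.3, 0.3]
width: 87.6
grasp_force: 0.0
1064 z 106.1 encl [504.7 291.5] 34.0 ell [504.7 291.9] [63.6 63.8] tcp [502.5 288.9 219.9]
```

```bash
python3 -m creep '{"delta_pos":[[0.0025,0.002,0],[0,0,0.014],[0,0,0.014],[0,0,0.014],[0,0,0.014],[0,0,0.014],[0,0,0.014],[0,0,0.014],[0,0,0.014],[0,0,0.014],[0,0,0.014],[0,0,0],[0,0,0]],"twist":[[0,0,0],[0,0,0],[0,0,0],[0,0,0],[0,0,0],[0,0,0],[0,0,0],[0,0,0],[0,0,0],[0,0,0],[0,0,0],[0,0,0],[0,0,0]]}' 1
python3 -m creep '{"delta_pos":[[0,0,0],[0,0,0],[0,0,0],[0,0,0],[0,0,0],[0,0,0],[0,0,0],[0,0,0]],"twist":[[0,0,0],[0,0,0],[0,0,0],[0,0,0],[0,0,0],[0,0,0],[0,0,0],[0,0,0]]}' 0.6
python3 -m creep '{"delta_pos":[[0,0,-0.005],[0,0,-0.015],[0,0,-0.02],[0,0,-0.02],[0,0,-0.02],[0,0,-0.02],[0,0,-0.02],[0,0,-0.02],[0,0,-0.02],[0,0,-0.02],[0,0,0],[0,0,0]],"twist":[[0,0,0],[0,0,0],[0,0,0],[0,0,0],[0,0,0],[0,0,0],[0,0,0],[0,0,0],[0,0,0],[0,0,0],[0,0,0],[0,0,0]]}'
```

```text
t: 15.3
ee_pos: [505.1, 292.3, 81.0]
orientation: [-2.22, -2.222, 0.001]
ft_force: [0.2, 0.7, -0.8]
width: 87.6
grasp_force: 0.0
t: 15.97
ee_pos: [505.6, 292.9, 82.1]
orientation: [2.22, 2.223, 0.002]
ft_force: [-0.5, -1.0, 6.5]
width: 66.7
grasp_force: 30.0
t: 16.97
ee_pos: [505.3, 292.8, 261.9]
orientation: [2.22, 2.222, 0.003]
ft_force: [-0.4, -0.3, -1.0]
width: 66.8
grasp_force: 30.0
```

```bash
python3 - <<'E'
from h import *
o=get_obs();snap('wrist','ha')
for f,t in(('wh1',np.array([602.4,-206.8,224.])),('ha',o['ee_pos'])):
    C=cloud(load(f))-t; m=(abs(C[...,2]-26)<5)&(abs(C[...,0])<22)&(C[...,1]>-5)&(C[...,1]<45); p=C[m]
    # outer front arc: centre y from r=34
    g=[p[abs(p[:,0]-x)<2][:,1].max()-np.sqrt(34**2-x*x) for x in range(-20,21,4)]
    print(f,len(p),'z',np.percentile(p[:,2],[50,90]).round(1),np.round(g,1),np.median(g).round(1),t.round(1))
E
```

```text
wh1 1083 z [25.7 26.6] [ 1.   0.6  0.3  0.2 -0.2 -0.2 -0.3 -0.3 -0.1  0.1  0. ] 0.0 [ 602.4 -206.8  224. ]
ha 965 z [24.1 24.9] [-0.1 -0.6 -0.8 -1.1 -1.1 -1.4 -1.4 -1.5 -1.5 -1.  -0.7] -1.1 [505.3 292.8 261.9]
```

```bash
python3 -m creep '{"delta_pos":[[-0.02,0.005,0],[-0.02,0.005,0],[-0.02,0.005,0],[-0.02,0.005,0],[-0.02,0.005,0],[-0.02,0.005,0],[-0.02,0.005,0],[-0.02,0.005,0],[-0.02,0.005,0],[-0.02,0.005,0],[-0.02,0.005,0],[-0.02,0.005,0],[-0.02,0.005,0],[-0.02,0.005,0],[-0.02,0.005,0],[-0.02,0.005,0],[-0.02,0.005,0],[-0.02,0.005,0],[-0.02,0.005,0],[-0.0087,0.0013,0]],"twist":[[0,0,0],[0,0,0],[0,0,0],[0,0,0],[0,0,0],[0,0,0],[0,0,0],[0,0,0],[0,0,0],[0,0,0],[0,0,0],[0,0,0],[0,0,0],[0,0,0],[0,0,0],[0,0,0],[0,0,0],[0,0,0],[0,0,0],[0,0,0]]}'
python3 -m creep '{"delta_pos":[[0,0,0],[0,0,0],[0,0,0],[0,0,0]],"twist":[[0,0,0],[0,0,0],[0,0,0],[0,0,0]]}'
```

```text
t: 18.68
ee_pos: [601.4, -97.9, 259.1]
orientation: [-2.22, -2.22, 0.003]
ft_force: [-0.4, 0.1, 0.0]
width: 66.8
grasp_force: 30.0
t: 19.02
ee_pos: [601.5, -94.9, 260.9]
orientation: [-2.218, -2.223, 0.0]
ft_force: [0.5, -0.2, -0.9]
width: 67.0
grasp_force: 30.0
```

```bash
python3 -m creep '{"delta_pos":[[-0.001,0,0],[0,0,0.01],[0,0,0.01],[0,0,0.01],[0,0,0.01],[0,0,0.01],[0,0,0.01],[0,0,0.01],[0,0,0.01],[0,0,0.005],[0,0,0.005],[0,0,0],[0,0,0]],"twist":[[0,0,0],[0,0,0],[0,0,0],[0,0,0],[0,0,0],[0,0,0],[0,0,0],[0,0,0],[0,0,0],[0,0,0],[0,0,0],[0,0,0],[0,0,0]]}'
python3 -m creep '{"delta_pos":[[0,0,0.004],[0,0,0.004],[0,0,0.004],[0,0,0],[0,0,0]],"twist":[[0,0,0],[0,0,0],[0,0,0],[0,0,0],[0,0,0]]}'
```

```text
t: 20.1
ee_pos: [602.0, -97.0, 171.2]
orientation: [2.22, 2.223, 0.0]
ft_force: [1.1, 0.2, 0.2]
width: 67.0
grasp_force: 30.0
t: 20.52
ee_pos: [601.6, -96.9, 158.9]
orientation: [-2.22, -2.222, 0.0]
ft_force: [-0.7, -0.3, -0.3]
width: 67.1
grasp_force: 30.0
```

```bash
python3 -m creep '{"delta_pos":[[0.001,0,0.002],[0,0,0.002],[0,0,0.002],[0,0,0],[0,0,0]],"twist":[[0,0,0],[0,0,0],[0,0,0],[0,0,0],[0,0,0]]}'
python3 -m creep '{"delta_pos":[[0,0,0.001],[0,0,0.0007],[0,0,0],[0,0,0]],"twist":[[0,0,0],[0,0,0],[0,0,0],[0,0,0]]}'
```

```text
t: 20.93
ee_pos: [601.8, -96.0, 153.0]
orientation: [-2.22, -2.223, 0.0]
ft_force: [-0.4, -0.4, -0.3]
width: 67.2
grasp_force: 30.0
t: 21.27
ee_pos: [601.9, -96.0, 151.5]
orientation: [-2.22, -2.223, -0.0]
ft_force: [-0.0, -0.2, -1.1]
width: 67.0
grasp_force: 30.0
```

```bash
python3 -m creep '{"delta_pos":[[0,0,0.001],[0,0,0],[0,0,0]],"twist":[[0,0,0],[0,0,0],[0,0,0]]}'
python3 -m creep '{"delta_pos":[[0,0,0],[0,0,0],[0,0,0],[0,0,0],[0,0,0],[0,0,0]],"twist":[[0,0,0],[0,0,0],[0,0,0],[0,0,0],[0,0,0],[0,0,0]]}' 1
python3 -m creep '{"delta_pos":[[0,0,-0.005],[0,0,-0.015],[0,0,-0.02],[0,0,-0.02],[0,0,-0.02],[0,0,-0.02],[0,0,-0.02],[0,0,0],[0,0,0]],"twist":[[0,0,0],[0,0,0],[0,0,0],[0,0,0],[0,0,0],[0,0,0],[0,0,0],[0,0,0],[0,0,0]]}'
python3 w2.py wh3 602 -97 175; python3 -c "
from h import *
snap('side','side1')"
```

```text
t: 21.52
ee_pos: [602.4, -96.1, 151.0]
orientation: [2.219, 2.222, 0.001]
ft_force: [-0.2, 1.1, 4.2]
width: 67.0
grasp_force: 30.0
t: 22.02
ee_pos: [601.7, -96.0, 150.3]
orientation: [-2.22, -2.223, 0.0]
ft_force: [0.9, -0.5, 0.5]
width: 87.8
grasp_force: 0.0
t: 22.77
ee_pos: [602.4, -96.1, 271.7]
orientation: [2.218, 2.221, 0.002]
ft_force: [-0.5, 0.3, -0.2]
width: 87.9
grasp_force: 0.0
175.0 1190 encl [601.4 -97.5] 34.1 ell [601.3 -96.9] [63.6 63.8]
tcp [602.4 -96.1 271.7]
298.69920602516146 573 encl [602.4 -86.7] 48.6 ell [601.7 -96.9] [74.2 87.1]
```

View pics/side1.png

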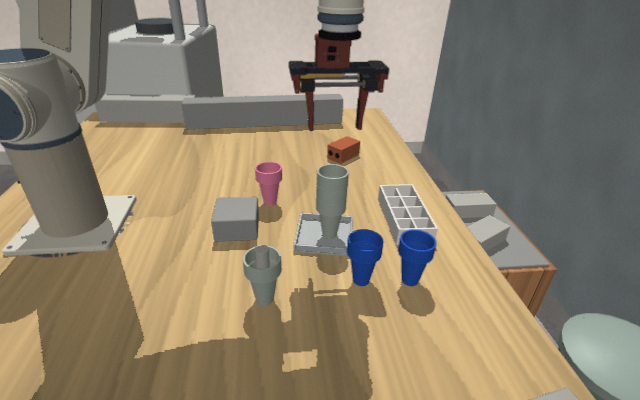

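The side view shows one upright stack in the tray at (331,205). Its rim measures z≈175, as it should for three nested tubs. Everything else is where it was, and the gripper is clear above the stack.

```bash
python3 -c "
from workcell import close_job
print(close_job())"
```

```text
the job is handed in; nothing more can be done
None
```

Both empty bench tubs are nested in the tray tub as one upright three-tub stack (top rim measured at about 175 mm), nothing else moved, and the job was handed in at about 23 s of the 64 s limit.

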